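# Nest the graded sample tubs and cover them

### The arm

A 6-joint arm with a two-finger parallel gripper is mounted at the origin on the work surface. World frame = base frame: x ahead of the robot, y to its left, z up, the work surface at z = 0. Lengths are in mm, angles in rad, forces in N, time in s.
With the tool pointing down it reaches from about 350 to 850 mm from the base axis. Payload 8.1 kg.
Tool frame: the origin (TCP) lies midway between the tips of the shut fingers; the grasp point (between the pads) lies 19 mm behind it; y points along the fingers, x is the direction in which the jaws open and shut, and the axes are right-handed (so a half turn about y gives the same grasp; the last joint's range is limited). The gripper opens to 85 mm and grips with 20 to 120 N. Pads are 22 mm wide; open, the fingers measure 114 mm over their backs; the gripper's body (76 mm by 85 mm) begins 54 mm behind the grasp point. The pads swing forward as they close: fully open they stand 13 mm farther back than shut.
Start: joints at [1.254, 0.13, 1.488, -0, 1.523, -0.085], TCP at [137.815, 583.963, 231.292] pointing down, gripper open.
Joint ranges: [-2.96, 2.96], [-0.89, 2.26], [0.02, 2.5], [-1.34, 4.48], [0, 2.73], [-2.66, 2.66]. Speed limits (rad/s): [2.39, 2.39, 2.79, 3.14, 3.14, 3.14].

### API

Orientations are given as [roll, pitch, yaw] about the fixed x, y, z axes, in that order (R = Rz(yaw) Ry(pitch) Rx(roll)).
In Python, from bench import manip gives the robot as it stands.
- The arm moves only by the tool carry_out, never from a script. Its arguments are lists of equal length, an entry for each row: "rotation": the turn, a rotation vector about the world's x, y, z in rad, a list of three; "linear": the shift along the world's x, y, z in m, a list of three; "gripper": the closure, from -1 (fully open) to 1 (shut), so that 0 is half open. A call has 1 to 20 rows; each row shifts and turns the commanded pose from where the row before left it; what a row does not reach is not made up. A row lasts 1/12 s, in which the tool goes at most 41.7 mm and 7.16 degrees, less where a joint would pass 70% of its speed; a pose out of reach is approached as far as the arm can. A call is refused whole if a number of a shift passes 0.0417 or a number of a turn 0.125, either way. A call with a gripper value outside its range is refused whole. The fingers move at their own pace and stop on an object; the grip force is fixed at half the most. Time passes only in rows, so rows that do not move let the fingers close. It gives the time, the measured TCP pose, the force and the opening at its end, in the units of the state.
- manip.observe(): the state, without advancing time (a new reading comes with each control period).
- manip.grab_frame(name): name is "scene" or "top"; returns the picture (384x512x3 uint8, red, green, blue); there is no depth.
- manip.camera_params(name): a dict with "mtx" (3x3 intrinsics, pixels), "extrinsics" (4x4, takes a point from camera to world coordinates). Camera axes: x right, y down, z forward; pixel columns grow to the right and rows downward; lengths in mm; the calibration is good to about 2 mm. A picture is of the moment at which its call begins. camera_params takes no time and is no camera call.
- manip.hand_in(): hands the job in, once; it reports no verdict.
The state is a dict: "time": time; "joint_pos": joint angles; "dq": joint speeds; "joint_efforts": joint torques, N m; "tool_pos": TCP position; "tcp_rot": TCP orientation; "contact_force": force on the tool from outside, world axes, zero at the start; "moment": the same for the moment, N m; "grip_width": finger opening in mm.
Only numpy, scipy, OpenCV 4.12 (cv2) and the standard library are available. Lean on these libraries where they do the work, as an engineer would, in place of code of your own. Each camera call takes 0.05 s, during which the arm holds its last target. There are 200 camera calls.

### The job

Pack away the three sample tubs beside the spectrometer by nesting them in size order: leave the large blue tub where it stands, put the medium white tub into it, then the small yellow tub into the white one, each upright and fully down on the floor of the tub below. Then lay the black cover flat and centred on the rim of the small tub. Set each thing down rather than dropping it, and leave the jar, beaker and dish alone.

Things in the scene. Friction and masses are not known exactly. Their poses are not given: they have to be found in the camera images.
- large: Large round open blue plastic tub, 65 mm tall, outside 120 mm across at the rim and 92 at the foot; evenly flaring wall 8 mm thick, mouth 104 mm. Thick bottom: the inner floor, 87 mm wide, is 25 mm above the underside. About 400 g, loose. Origin: centre of underside, z up. It stays on the table.
- medium: Medium round open white plastic tub, 72 mm tall, outside 90 mm across at the rim and 74 at the foot; evenly flaring wall 8 mm thick, mouth 74 mm. Thick bottom: the inner floor, 63 mm wide, is 25 mm above the underside. About 200 g, loose. Origin: centre of underside, z up. Nested, its rim is 32 mm above the large rim. Pinch the wall anywhere on the rim.
- small: Small round open yellow plastic tub, 80 mm tall, outside 66 mm across at the rim and 52 at the foot; evenly flaring wall 8 mm thick, mouth 50 mm. Thick bottom: the inner floor, 42 mm wide, is 25 mm above the underside. About 120 g, loose. Origin: centre of underside, z up. Nested, its rim is 33 mm above the medium rim. Pinch the wall anywhere on the rim.
- cover: Flat black disc, 84 mm across and 6 mm thick, with an upright round orange knob at its centre, 18 mm across and 26 mm tall (its top is 32 mm above the underside). About 90 g, loose, lying knob up on the table. Origin: centre of the underside, z up. On the small tub its origin is 80 mm above that tub's.
- jar: Bystander: closed amber glass jar, 60 mm across, 95 mm tall. Origin: centre of the underside.
- beaker: Bystander: open green-tinted glass beaker, 74 mm across at the rim, 85 mm tall. Origin: centre of the underside.
- dish: Bystander: shallow white ceramic dish, 96 mm across, 16 mm tall. Origin: centre of the underside.
There are look-alikes about, which are no part of the job. What is shaped like the large but orange, pink or red is not meant.

How it is judged (in metres and radians):
On the way, in this order (a step that is already met when the one before it is completed fails the run):
1. the medium tub stands fully down in the large tub, upright and released (horizontal distance between medium and large below 0.011 m and z of medium in the frame of large between 0.021 and 0.029 m and angle between medium's own z axis and vertical below 0.07 rad and contact force between the fingers and medium below 0.05 N and linear speed of medium below 0.03 m/s), for 0.2 s.
2. the small tub stands fully down in the medium tub, upright and released, the medium still in the large (horizontal distance between small and medium below 0.011 m and z of small in the frame of medium between 0.021 and 0.029 m and angle between each of small, medium's own z axis and vertical below 0.07 rad and horizontal distance between medium and large below 0.011 m and z of medium in the frame of large between 0.021 and 0.029 m and contact force between the fingers and small below 0.05 N and linear speed of small below 0.03 m/s), for 0.2 s.
At the end, for the whole second after the job is handed in: Large tub upright on the table within 40 mm of its start; medium in large and small in medium, each fully down (4 mm), upright (4 deg), axes within 11 mm; cover flat (4 deg) on the small rim (4 mm), centred to 13 mm; all released and at rest (all of step 2 and horizontal distance between cover and small below 0.013 m and z of cover in the frame of small between 0.076 and 0.084 m and angle between cover's own z axis and vertical below 0.07 rad and angle between large's own z axis and vertical below 0.05 rad and height (world z) of large below 0.005 m and distance of large from where it was at the start of the episode below 0.04 m and contact force between the fingers and large below 0.05 N and linear speed of each of large, medium, cover below 0.03 m/s and contact force between the fingers and medium below 0.05 N and contact force between the fingers and cover below 0.05 N); the robot touches nothing.
It fails at once if the medium tub, small tub or cover is dropped or knocked flying (moving freely faster than 0.6 m/s) ((contact force between the fingers and medium below 0.01 N and linear speed of medium above 0.6 m/s) or (contact force between the fingers and small below 0.01 N and linear speed of small above 0.6 m/s) or (contact force between the fingers and cover below 0.01 N and linear speed of cover above 0.6 m/s)).
It fails at once if the jar, beaker or dish is moved more than 40 mm or tipped (distance of any of jar, beaker, dish from where it was at the start of the episode above 0.04 m or angle between any of jar, beaker, dish's own z axis and vertical above 0.3 rad).
It also fails if it takes over 69 s, if anything falls off the work surface, if the arm or the gripper's body presses on something with over 40 N, if the wrist force passes 120 N, or if a joint passes its speed limit or range.

## Working session

There is one attempt and no reset: what is moved stays moved. The work goes in short steps, Python scripts to look and compute and a tool call to move; the robot and the scene stay as the last step left them, time stands still between calls to the robot, and variables do not carry over. Pictures are saved under pics/ and viewed, about 8 in all and at most 12, crops included, and the job is handed in when it is done.

Besides the shell and the picture viewer there is one more tool, called as name(argument=value, ...) on one line, values as JSON. carry_out: Moves the arm, as the interface text tells. Its arguments: {"type":"object","properties":{"rotation":{"type":"array","items":{"type":"array","items":{"type":"number"}}},"linear":{"type":"array","items":{"type":"array","items":{"type":"number"}}},"gripper":{"type":"array","items":{"type":"number"}}},"required":["rotation","linear","gripper"]}

```bash
mkdir -p pics
cat > h.py <<'E'
import numpy as np, cv2
from bench import manip
def shot(n,f):
    im=manip.grab_frame(n)[:,:,::-1].copy(); cv2.imwrite('pics/'+f,im); return im
def ray(n,px,z):
    c=manip.camera_params(n); K=np.array(c['mtx']);T=np.array(c['extrinsics'])
    d=T[:3,:3]@np.linalg.inv(K)@[px[0],px[1],1]; o=T[:3,3]
    return o+d*(z-o[2])/d[2]
def proj(n,P):
    c=manip.camera_params(n); K=np.array(c['mtx']);T=np.array(c['extrinsics'])
    p=K@(T[:3,:3].T@(np.array(P)-T[:3,3])); return p[:2]/p[2]
E
python3 - <<'E'
from h import *
a=shot('scene','s0.png');b=shot('top','t0.png')
cv2.imwrite('pics/t0b.png',cv2.resize(b,(800,600),interpolation=cv2.INTER_CUBIC))
for n in('scene','top'): print(np.round(manip.camera_params(n)['extrinsics'],2))
s=manip.observe();print(s['time'],s['tool_pos'],s['tcp_rot'],s['grip_width'])
E
```

```text
[[ 3.50000e-01  6.20000e-01 -7.00000e-01  1.28328e+03]
 [ 9.40000e-01 -2.50000e-01  2.40000e-01 -2.77600e+02]
 [-2.00000e-02 -7.40000e-01 -6.70000e-01  7.81340e+02]
 [ 0.00000e+00  0.00000e+00  0.00000e+00  1.00000e+00]]
[[ 2.0000e-02 -9.9000e-01  1.3000e-01  4.2119e+02]
 [-1.0000e+00 -2.0000e-02 -2.0000e-02 -1.8520e+01]
 [ 2.0000e-02 -1.3000e-01 -9.9000e-01  9.2156e+02]
 [ 0.0000e+00  0.0000e+00  0.0000e+00  1.0000e+00]]
0.1 [137.67136099 583.48889945 230.35481671] [-1.57068084  0.00165527  1.3389819 ] 85.48879622401992
```

View pics/t0b.png

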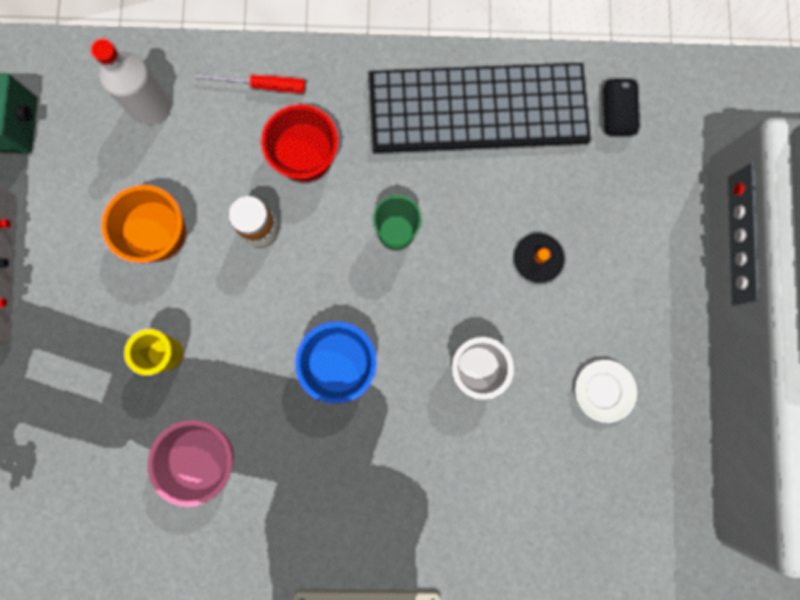

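View pics/s0.png

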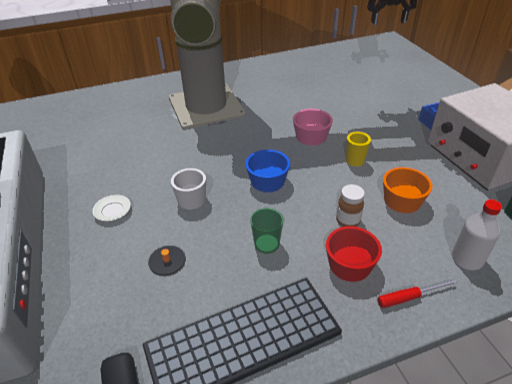

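Top view (800×600): large candidates are blue (336,362), orange (143,223), red (300,142) and pink (190,463), and I take blue. Medium candidates are the white tub (483,368) and the white dish (605,390), and I take the open tub. Small is the yellow one (150,352). The cover is the black disc with the orange knob (540,257), not the mouse (620,108). The scene view agrees: blue (268,170), white (190,188), yellow (358,148), cover (167,260).

```bash
cat >> h.py <<'E'
from scipy.optimize import least_squares
RNG={'large':((100,120,80),(125,255,255)),'small':((22,120,90),(35,255,255)),
     'medium':((0,0,150),(180,40,255)),'cover':((0,0,0),(180,120,45))}
DIM={'large':(65,60),'medium':(72,45),'small':(80,33),'cover':(6,42)}
def fit(n,im,name,guess,z=None,r=None,win=75,far=True):
    """circle of known radius through contour rays cast on the rim plane; far-side points only"""
    h,R=DIM[name]; z=h if z is None else z; r=r or R
    m=cv2.inRange(cv2.cvtColor(im,cv2.COLOR_BGR2HSV),*map(np.array,RNG[name]))
    g=proj(n,[guess[0],guess[1],z]); w=np.zeros_like(m); cv2.circle(w,tuple(int(v) for v in g),win,255,-1); m&=w
    m=cv2.morphologyEx(m,cv2.MORPH_CLOSE,np.ones((3,3)))
    cs=cv2.findContours(m,cv2.RETR_EXTERNAL,cv2.CHAIN_APPROX_NONE)[0]; c=max(cs,key=cv2.contourArea)
    P=np.array([ray(n,p+0.0,z)[:2] for p in c[:,0]])
    cam=np.array(manip.camera_params(n)['extrinsics'])[:2,3]
    x=np.array([*P.mean(0),r])
    for _ in range(6):
        u=x[:2]-cam;u/=np.linalg.norm(u)
        Q=P[(P-x[:2])@u>-0.2*r] if far else P
        x=least_squares(lambda v:np.hypot(*(Q-v[:2]).T)-v[2],x,loss='soft_l1').x
    return np.round([*x,len(Q)],1)
E
python3 - <<'E'
from h import *
im={'top':cv2.imread('pics/t0.png'),'scene':cv2.imread('pics/s0.png')}
for k,p in {'large':(336,362),'medium':(483,368),'small':(150,352),'cover':(540,257)}.items():
    g=ray('top',np.array(p)/1.5625,DIM[k][0])
    for n in im: print(k,n,g[:2].round(),fit(n,im[n],k,g,win=42 if n=='top' else 32,far=True))
for k,p,z in(('jar',(250,217),95),('beaker',(398,205),85),('dish',(605,390),16),('pink',(190,463),65),('orange',(143,223),65)): print(k,ray('top',np.array(p)/1.5625,z)[:2].round())
c=im['top'][200:275,60:350]; cv2.imwrite('pics/c0.png',cv2.resize(c,None,fx=2.7,fy=2.7,interpolation=cv2.INTER_CUBIC))
E
```

```text
large top [443.  51.] [443.   51.5  59.2  85. ]
large scene [443.  51.] [445.1  51.7  58.4  58. ]
medium top [ 437. -163.] [ 440.6 -164.1   92.9  124. ]
medium scene [ 437. -163.] [ 367.8 -154.4   64.7   67. ]
small top [452. 314.] [452.6 318.3  32.4  47. ]
small scene [452. 314.] [454.2 318.5  31.1  29. ]
cover top [ 617. -266.] [ 616.9 -263.4   37.4   46. ]Traceback (most recent call last):
  File "<stdin>", line 5, in <module>
  File "h.py", line 22, in fit
    cs=cv2.findContours(m,cv2.RETR_EXTERNAL,cv2.CHAIN_APPROX_NONE)[0]; c=max(cs,key=cv2.contourArea)
                                                                         ~~~^^^^^^^^^^^^^^^^^^^^^^^^
ValueError: max() iterable argument is empty
```

```bash
sed -i "s/(0,0,150)/(0,0,185)/; s/(180,120,45)/(180,255,75)/" h.py
python3 - <<'E'
from h import *
im={'top':cv2.imread('pics/t0.png'),'scene':cv2.imread('pics/s0.png')}
for n,p in(('top',(309,235)),('scene',(190,188)),('top',(345,165)),('scene',(167,260))):
    h=cv2.cvtColor(im[n],cv2.COLOR_BGR2HSV)[p[1],p[0]-30:p[0]+31:3]; print(n,p,h[:,2].tolist())
for k,p in {'medium':(483,368),'cover':(540,257)}.items():
    g=ray('top',np.array(p)/1.5625,DIM[k][0])
    for n in im:
        try: print(k,n,g[:2].round(),fit(n,im[n],k,g,win=30,far=True))
        except Exception as e: print(k,n,e)
for k,p,z in(('jar',(250,217),95),('beaker',(398,205),85),('dish',(605,390),16),('pink',(190,463),65),('orange',(143,223),65)): print(k,ray('top',np.array(p)/1.5625,z)[:2].round())
c=im['top'][130:275,60:360]; cv2.imwrite('pics/c0.png',cv2.resize(c,None,fx=2.6,fy=2.6,interpolation=cv2.INTER_CUBIC))
E
```

```text
top (309, 235) [158, 161, 157, 154, 238, 216, 235, 234, 234, 234, 234, 234, 235, 177, 112, 153, 240, 167, 170, 167, 171]
scene (190, 188) [153, 150, 151, 150, 137, 200, 239, 168, 153, 155, 182, 219, 220, 119, 109, 98, 137, 137, 147, 149, 150]
top (345, 165) [168, 167, 167, 170, 152, 39, 36, 37, 34, 95, 186, 239, 124, 38, 35, 50, 168, 173, 168, 168, 168]
scene (167, 260) [155, 150, 151, 149, 73, 75, 76, 73, 76, 137, 136, 58, 77, 75, 74, 77, 86, 152, 157, 151, 155]
medium top [ 437. -163.] [ 437.9 -162.4   44.1   63. ]
medium scene [ 437. -163.] [ 438.9 -160.6   42.9   44. ]
cover top [ 617. -266.] [ 617.2 -263.6   39.    48. ]
cover scene [ 617. -266.] [ 619.  -264.2   38.8   48. ]
jar [648. 179.]
beaker [674. -35.]
dish [ 408. -361.]
pink [297. 253.]
orange [644. 343.]
```

View pics/c0.png

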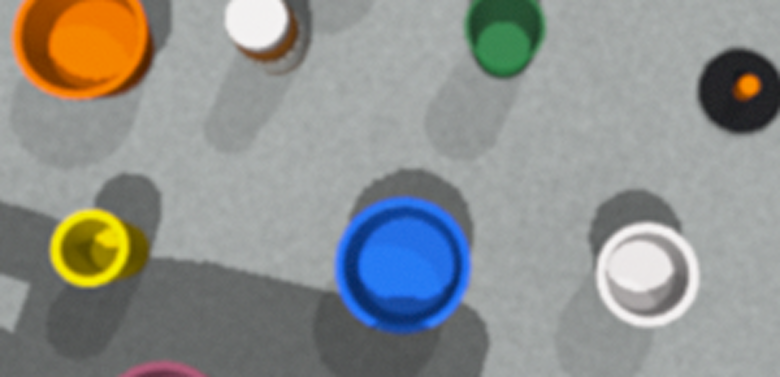

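The crop confirms the choices: blue (403,264), the open white tub (647,273), yellow (90,247), and the black disc with orange knob (740,90). Jaws will work along y, pinching the +y wall of the medium with the tool leaned to match the wall slope.

carry_out(rotation=[[0,0,0.0116],[0,0,0.0116],[0,0,0.0116],[0,0,0.0116],[0,0,0.0116],[0,0,0.0116],[0,0,0.0116],[0,0,0.0116],[0,0,0.0116],[0,0,0.0116],[0,0,0.0116],[0,0,0.0116],[0,0,0.0116],[0,0,0.0116],[0,0,0.0116],[0,0,0.0116],[0,0,0.0116],[0,0,0.0116],[0,0,0.0116],[0,0,0.0116]], linear=[[0.015,-0.0354,0],[0.015,-0.0354,0],[0.015,-0.0354,0],[0.015,-0.0354,0],[0.015,-0.0354,0],[0.015,-0.0354,0],[0.015,-0.0354,0],[0.015,-0.0354,0],[0.015,-0.0354,0],[0.015,-0.0354,0],[0.015,-0.0354,0],[0.015,-0.0354,0],[0.015,-0.0354,0],[0.015,-0.0354,0],[0.015,-0.0354,0],[0.015,-0.0354,0],[0.015,-0.0354,0],[0.015,-0.0354,0],[0.015,-0.0354,0],[0.015,-0.0354,0]], gripper=[0,0,0,0,0,0,0,0,0,0,0,0,0,0,0,0,0,0,0,0])

```text
time: 1.77
tool_pos: [437.9, -126.1, 231.0]
tcp_rot: [-1.571, -0.0, 1.571]
contact_force: [0.7, 0.8, -0.1]
grip_width: 42.8
```

carry_out(rotation=[[-0.028,0,0],[-0.028,0,0],[-0.028,0,0],[-0.028,0,0],[0,0,0],[0,0,0]], linear=[[0,0,-0.03],[0,0,-0.03],[0,0,-0.03],[0,0,0],[0,0,0],[0,0,0]], gripper=[0,0,0,0,0,0])

```text
time: 2.27
tool_pos: [437.7, -123.6, 141.2]
tcp_rot: [-1.57, 0.111, 1.572]
contact_force: [-0.2, -0.1, 0.3]
grip_width: 42.3
```

carry_out(rotation=[[0,0,0],[0,0,0],[0,0,0],[0,0,0],[0,0,0],[0,0,0],[0,0,0],[0,0,0],[0,0,0],[0,0,0],[0,0,0],[0,0,0],[0,0,0],[0,0,0]], linear=[[0,0,-0.02],[0,0,-0.02],[0,0,-0.02],[0,0,-0.018],[0,0,-0.01],[0,0,-0.01],[0,0,0],[0,0,0],[0,0,0],[0,0,0],[0,0,0],[0,0,0],[0,0,0],[0,0,0]], gripper=[0,0,0,0,0,0,0,0.9,0.9,0.9,0.9,0.9,0.9,0.9])

```text
time: 3.43
tool_pos: [439.0, -124.4, 44.8]
tcp_rot: [-1.573, 0.113, 1.571]
contact_force: [-0.4, 0.2, 7.0]
grip_width: 8.2
```

Run:
```python
from h import *
im=shot('scene','s1.png')
cv2.imwrite('pics/s1c.png',cv2.resize(im[60:290,60:400],(748,506),interpolation=cv2.INTER_CUBIC))
```

```text
(no output)
```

View pics/s1c.png

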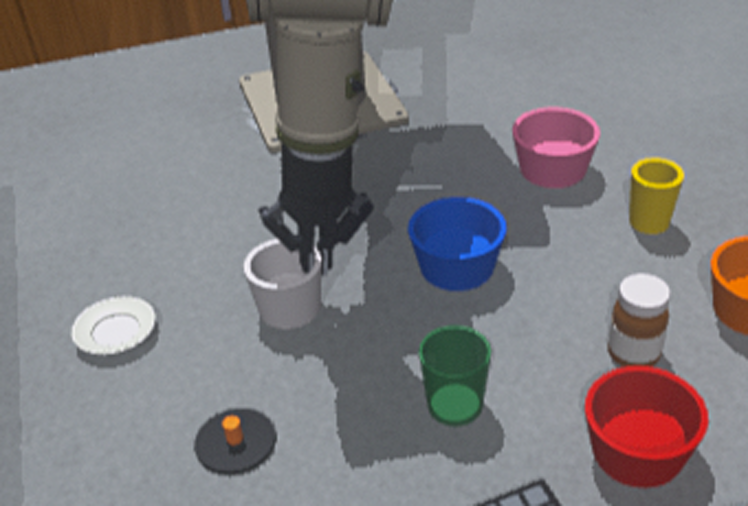

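The medium's +y wall is pinched between the fingers (crop 318,255) at 8.2 mm width, so I lift and carry it over the blue tub.

carry_out(rotation=[[0,0,0],[0,0,0],[0,0,0],[0,0,0],[0,0,0],[0,0,0],[0,0,0],[0,0,0],[0,0,0],[0,0,0],[0,0,0],[0,0,0],[0,0,0],[0,0,0],[0,0,0],[0,0,0],[0,0,0],[0,0,0],[0,0,0]], linear=[[0,0,0.01],[0,0,0.02],[0,0,0.02],[0,0,0.02],[0,0,0.02],[0,0,0.01],[0,0,0],[0,0.012,0],[0.001,0.022,0],[0.001,0.03,0],[0.001,0.03,0],[0.001,0.03,0],[0.001,0.03,0],[0.001,0.03,0],[0,0.02,0],[0,0.009,0],[0,0,0],[0,0,0],[0,0,0]], gripper=[0.9,0.9,0.9,0.9,0.9,0.9,0.9,0.9,0.9,0.9,0.9,0.9,0.9,0.9,0.9,0.9,0.9,0.9,0.9])

```text
time: 5.07
tool_pos: [443.5, 88.0, 142.7]
tcp_rot: [-1.57, 0.113, 1.571]
contact_force: [0.1, -0.8, -2.2]
grip_width: 8.5
```

Run:
```python
from h import *
a=shot('scene','s2.png');b=shot('top','t2.png')
t=np.array(manip.observe()['tool_pos']); print(t.round(1))
A=cv2.resize(a[90:240,180:330],(400,400),interpolation=cv2.INTER_CUBIC)
g=proj('top',[444,51,130]).astype(int); print(g)
B=cv2.resize(b[g[1]-60:g[1]+60,g[0]-60:g[0]+60],(400,400),interpolation=cv2.INTER_CUBIC)
cv2.imwrite('pics/m2.png',np.hstack([A,B]))
print(fit('scene',a,'medium',(444,51),z=t[2]+27,win=30))
```

```text
[443.8  87.9 143. ]
[212 230]
[423.4  17.    4.8   7. ]
```

View pics/m2.png

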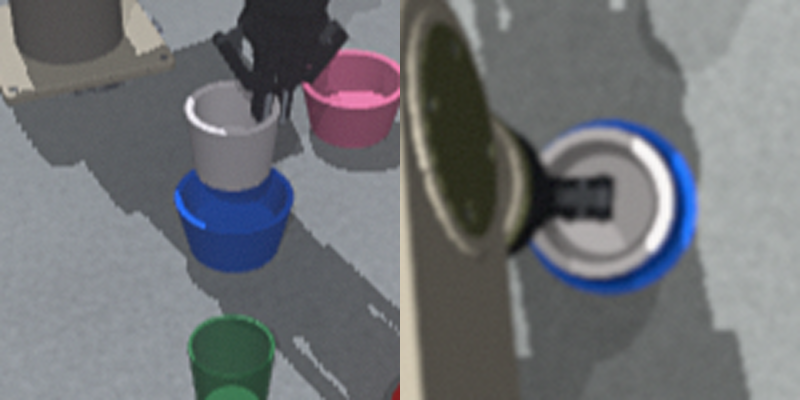

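The white tub hangs upright over blue in both panels. Outer rim in the top panel spans x 548–677 and y 128–277. I'll convert that to positions.

Run:
```python
from h import *
f=lambda x,y:((x-400)*.3+152-.5+.15,y*.3+170-.5+.15)
for p in((677,203),(548,203),(612,128),(612,277),(612.5,202.5)): print(p,ray('top',f(*p),170)[:2].round(1))
b=cv2.imread('pics/t2.png'); h=cv2.cvtColor(b,cv2.COLOR_BGR2HSV)
m=((h[:,:,1]<45)&(h[:,:,2]>125)).astype(np.uint8)*255
w=np.zeros_like(m); cv2.circle(w,(215,230),28,255,-1); m&=w
c=max(cv2.findContours(m,0,cv2.CHAIN_APPROX_NONE)[0],key=cv2.contourArea)[:,0]
P=np.array([ray('top',p+0.,170)[:2] for p in c]); P=P[(P[:,1]<75)]
x=least_squares(lambda v:np.hypot(*(P-v[:2]).T)-v[2],[444,51,45],loss='soft_l1');print(len(P),x.x.round(1),np.abs(x.fun).mean())
```

```text
(677, 203) [442.9   3.1]
(548, 203) [441.7  80.1]
(612, 128) [487.3  43.3]
(612, 277) [398.6  40.6]
(612.5, 202.5) [442.6  41.6]
219 [442.   40.6  35.3] 7.619671683638462
```

carry_out(rotation=[[0,0,0],[0,0,0],[0,0,0],[0,0,0],[0,0,0],[0,0,0],[0,0,0],[0,0,0],[0,0,0]], linear=[[0,0.001,-0.01],[0,0.001,-0.012],[0,0,-0.012],[0,0,-0.012],[0,0,-0.01],[0,0,-0.006],[0,0,-0.004],[0,0,0],[0,0,0]], gripper=[0.9,0.9,0.9,0.9,0.9,0.9,0.9,0.9,0.9])

```text
time: 5.92
tool_pos: [443.9, 91.0, 77.3]
tcp_rot: [-1.571, 0.112, 1.571]
contact_force: [0.0, 0.1, -1.9]
grip_width: 8.4
```

carry_out(rotation=[[0,0,0],[0,0,0],[0,0,0],[0,0,0],[0,0,0]], linear=[[0,0,-0.002],[0,0,-0.002],[0,0,-0.002],[0,0,0],[0,0,0]], gripper=[0.9,0.9,0.9,0.9,0.9])

```text
time: 6.33
tool_pos: [443.7, 90.9, 71.3]
tcp_rot: [-1.571, 0.112, 1.571]
contact_force: [0.1, -0.4, -2.4]
grip_width: 7.8
```

carry_out(rotation=[[0,0,0],[0,0,0],[0,0,0],[0,0,0],[0,0,0]], linear=[[0,0,-0.001],[0,0,-0.001],[0,0,0],[0,0,0],[0,0,0]], gripper=[0.9,0.9,0.9,0.9,0.9])

```text
time: 6.75
tool_pos: [444.1, 91.1, 69.7]
tcp_rot: [-1.571, 0.112, 1.571]
contact_force: [-1.7, 1.2, 4.6]
grip_width: 8.4
```

Contact (+4.6 N), so I release and lift away.

carry_out(rotation=[[0,0,0],[0,0,0],[0,0,0],[0,0,0],[0,0,0],[0,0,0],[0,0,0],[0,0,0],[0,0,0],[0,0,0],[0,0,0],[0,0,0],[0,0,0],[0,0,0]], linear=[[0,0,0],[0,0,0],[0,0,0],[0,0,0],[0,0,0.005],[0,0,0.015],[0,0,0.02],[0,0,0.03],[0,0,0.03],[0,0,0.02],[0,0.03,0],[0,0.03,0],[0,0.03,0],[0,0.03,0]], gripper=[0.6,0.4,0.2,0,0,0,0,0,0,0,0,0,0,0])

```text
time: 7.92
tool_pos: [443.9, 212.2, 190.0]
tcp_rot: [-1.572, 0.112, 1.57]
contact_force: [0.3, -1.3, -0.6]
grip_width: 42.8
```

Run:
```python
from h import *
a=shot('scene','s3.png');b=shot('top','t3.png')
A=cv2.resize(a[90:240,180:330],(400,400),interpolation=cv2.INTER_CUBIC)
g=proj('top',[444,51,80]).astype(int); print(g)
B=cv2.resize(b[g[1]-60:g[1]+60,g[0]-60:g[0]+60],(400,400),interpolation=cv2.INTER_CUBIC)
cv2.imwrite('pics/m3.png',np.hstack([A,B]))
for n,im in(('top',b),('scene',a)): print(n,fit(n,im,'medium',(444,51),z=97,win=34),fit(n,im,'large',(444,51),win=42))
```

```text
[214 230]
top [469.8  58.3  16.9  39. ] [443.2  51.9  58.3  83. ]
scene [437.4  43.9  28.7  14. ] [446.2  52.1  57.7   6. ]
```

View pics/m3.png

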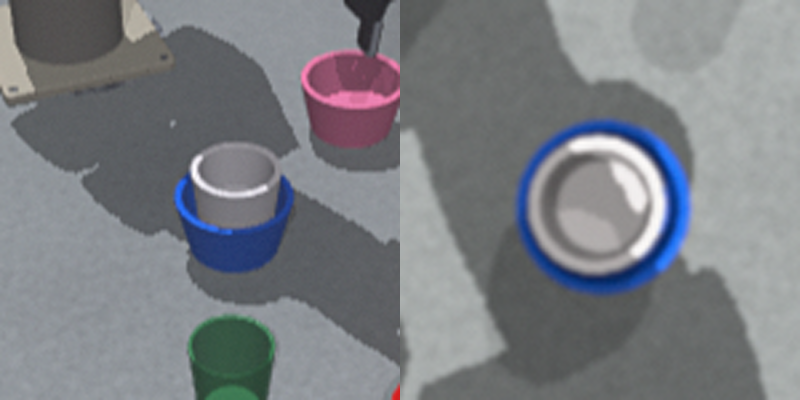

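Medium is nested in blue, upright and level in both panels (white ring x 526–669, y 132–277 inside the blue ring). On to the yellow tub, same pinch on its +y wall.

carry_out(rotation=[[0.027,0,0],[0,0,0],[0,0,0],[0,0,0],[0,0,0],[0,0,0],[0,0,0],[0,0,0]], linear=[[0.002,0.02,0],[0.002,0.03,-0.01],[0.002,0.03,-0.01],[0.002,0.03,-0.01],[0.0015,0.022,-0.01],[0,0,0],[0,0,0],[0,0,0]], gripper=[0,0,0,0,0,0,0,0])

```text
time: 8.68
tool_pos: [453.4, 342.2, 149.5]
tcp_rot: [-1.571, 0.086, 1.571]
contact_force: [0.7, -0.6, -0.2]
grip_width: 42.4
```

Run:
```python
from h import *
b=cv2.imread('pics/t3.png'); h=cv2.cvtColor(b,cv2.COLOR_BGR2HSV)
m=((h[:,:,1]<60)&(h[:,:,2]>85)).astype(np.uint8)*255
w=np.zeros_like(m); cv2.circle(w,(214,231),25,255,-1); m&=w
c=max(cv2.findContours(m,0,cv2.CHAIN_APPROX_NONE)[0],key=cv2.contourArea)[:,0]
P=np.array([ray('top',p+0.,97)[:2] for p in c])
x=least_squares(lambda v:np.hypot(*(P-v[:2]).T)-v[2],[444,51,45],loss='soft_l1');print(len(P),x.x.round(1),np.abs(x.fun).mean())
f=lambda x,y:((x-400)*.3+154-.35,y*.3+170-.35)
print(ray('top',f(597.5,204.5),97).round(1))
```

```text
116 [443.9  53.6  44.6] 0.7310438779698407
[443.3  52.9  97. ]
```

carry_out(rotation=[[0,0,0],[0,0,0],[0,0,0],[0,0,0],[0,0,0],[0,0,0],[0,0,0],[0,0,0],[0,0,0],[0,0,0],[0,0,0],[0,0,0],[0,0,0],[0,0,0]], linear=[[0,0.0025,-0.02],[0,0,-0.02],[0,0,-0.02],[0,0,-0.018],[0,0,-0.01],[0,0,-0.01],[0,0,0],[0,0,0],[0,0,0],[0,0,0],[0,0,0],[0,0,0],[0,0,0],[0,0,0]], gripper=[0,0,0,0,0,0,0,0.9,0.9,0.9,0.9,0.9,0.9,0.9])

```text
time: 9.85
tool_pos: [454.3, 345.8, 53.0]
tcp_rot: [-1.573, 0.084, 1.571]
contact_force: [-0.6, -1.9, 6.8]
grip_width: 10.0
```

carry_out(rotation=[[0,0,0],[0,0,0],[0,0,0],[0,0,0],[0,0,0],[0,0,0],[0,0,0],[0,0,0],[0,0,0],[0,0,0],[0,0,0],[0,0,0],[0,0,0],[0,0,0],[0,0,0],[0,0,0],[0,0,0],[0,0,0],[0,0,0],[0,0,0]], linear=[[0,0,0.01],[0,0,0.02],[0,0,0.025],[0,0,0.03],[0,0,0.03],[0,0,0.015],[0,-0.01,0],[-0.001,-0.02,0],[-0.001,-0.03,0],[-0.001,-0.03,0],[-0.001,-0.03,0],[-0.001,-0.03,0],[-0.001,-0.03,0],[-0.001,-0.03,0],[-0.001,-0.03,0],[-0.0015,-0.017,0],[0,-0.008,0],[0,0,0],[0,0,0],[0,0,0]], gripper=[0.9,0.9,0.9,0.9,0.9,0.9,0.9,0.9,0.9,0.9,0.9,0.9,0.9,0.9,0.9,0.9,0.9,0.9,0.9,0.9])

```text
time: 11.52
tool_pos: [443.7, 81.3, 181.1]
tcp_rot: [-1.571, 0.085, 1.572]
contact_force: [-1.0, -0.2, -1.0]
grip_width: 9.8
```

Run:
```python
from h import *
a=shot('scene','s4.png');b=shot('top','t4.png')
t=np.array(manip.observe()['tool_pos']); print(t.round(1)); z=t[2]+27
A=cv2.resize(a[60:210,180:330],(400,400),interpolation=cv2.INTER_CUBIC)
g=proj('top',[444,53,z]).astype(int); print(g)
B=cv2.resize(b[g[1]-60:g[1]+60,g[0]-60:g[0]+60],(400,400),interpolation=cv2.INTER_CUBIC)
cv2.imwrite('pics/m4.png',np.hstack([A,B]))
h=cv2.cvtColor(b,cv2.COLOR_BGR2HSV); m=cv2.inRange(h,(20,90,60),(36,255,255))
c=max(cv2.findContours(m,0,cv2.CHAIN_APPROX_NONE)[0],key=cv2.contourArea)[:,0]
P=np.array([ray('top',p+0.,z)[:2] for p in c]); print(P.min(0),P.max(0))
```

```text
[443.8  81.5 181.1]
[207 228]
[411.9180713   24.09050049] [476.127513    78.22678037]
```

View pics/m4.png

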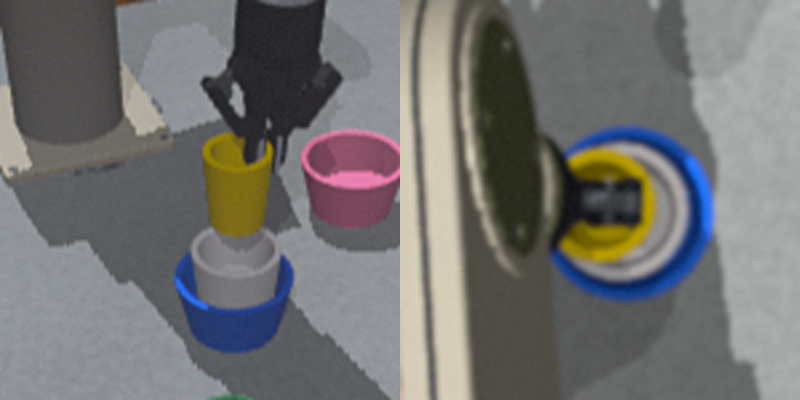

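Yellow hangs upright above the white tub in both panels (top panel yellow ring x 565–655, y 150–262). It sits about 2 mm toward +y, so I correct that and lower it.

carry_out(rotation=[[0,0,0],[0,0,0],[0,0,0],[0,0,0],[0,0,0],[0,0,0],[0,0,0],[0,0,0],[0,0,0],[0,0,0]], linear=[[0,-0.001,-0.01],[0,-0.001,-0.012],[0,0,-0.012],[0,0,-0.012],[0,0,-0.012],[0,0,-0.008],[0,0,-0.004],[0,0,-0.003],[0,0,0],[0,0,0]], gripper=[0.9,0.9,0.9,0.9,0.9,0.9,0.9,0.9,0.9,0.9])

```text
time: 12.45
tool_pos: [444.1, 78.5, 108.6]
tcp_rot: [-1.571, 0.085, 1.571]
contact_force: [0.4, -0.9, -0.6]
grip_width: 9.9
```

carry_out(rotation=[[0,0,0],[0,0,0],[0,0,0],[0,0,0],[0,0,0]], linear=[[0,0,-0.002],[0,0,-0.001],[0,0,-0.001],[0,0,0],[0,0,0]], gripper=[0.9,0.9,0.9,0.9,0.9])

```text
time: 12.87
tool_pos: [443.9, 78.5, 104.4]
tcp_rot: [-1.571, 0.085, 1.571]
contact_force: [-0.9, 0.4, -1.3]
grip_width: 9.4
```

carry_out(rotation=[[0,0,0],[0,0,0],[0,0,0],[0,0,0],[0,0,0]], linear=[[0,0,-0.001],[0,0,-0.001],[0,0,0],[0,0,0],[0,0,0]], gripper=[0.9,0.9,0.9,0.9,0.9])

```text
time: 13.28
tool_pos: [444.2, 78.6, 103.0]
tcp_rot: [-1.572, 0.085, 1.571]
contact_force: [-2.3, 0.1, 4.9]
grip_width: 9.8
```

carry_out(rotation=[[0,0,0],[0,0,0],[0,0,0],[0,0,0],[0,0,0],[0,0,0],[0,0,0],[0,0,0],[0,0,0],[0.03,0,0],[0.03,0,0],[0.025,0,0],[0,0,0],[0,0,0],[0,0,0],[0,0,0],[0,0,0],[0,0,0],[0,0,0]], linear=[[0,0,0],[0,0,0],[0,0,0],[0,0,0],[0,0,0.005],[0,0,0.015],[0,0,0.02],[0,0,0.03],[0,0,0.03],[0.014,-0.025,0],[0.02,-0.035,0],[0.02,-0.035,0],[0.02,-0.035,0],[0.02,-0.035,0],[0.02,-0.035,0],[0.02,-0.035,0],[0.02,-0.035,0],[0.02,-0.036,0],[0,-0.036,0]], gripper=[0.6,0.4,0.2,0,0,0,0,0,0,0,0,0,0,0,0,0,0,0,0])

```text
time: 14.87
tool_pos: [619.9, -265.1, 201.9]
tcp_rot: [-1.572, -0.0, 1.572]
contact_force: [1.3, 1.4, 0.5]
grip_width: 42.6
```

Run:
```python
from h import *
a=shot('scene','s5.png');b=shot('top','t5.png')
print(manip.observe()['tool_pos'].round(1) if hasattr(manip.observe()['tool_pos'],'round') else manip.observe()['tool_pos'])
A=cv2.resize(a[60:210,180:330],(400,400),interpolation=cv2.INTER_CUBIC)
g=proj('top',[444,53,130]).astype(int); print(g)
B=cv2.resize(b[g[1]-60:g[1]+60,g[0]-60:g[0]+60],(400,400),interpolation=cv2.INTER_CUBIC)
cv2.imwrite('pics/m5.png',np.hstack([A,B]))
for n,im in(('top',b),('scene',a)):
    m=cv2.inRange(cv2.cvtColor(im,cv2.COLOR_BGR2HSV),(20,90,60),(36,255,255))
    c=max(cv2.findContours(m,0,cv2.CHAIN_APPROX_NONE)[0],key=cv2.contourArea)[:,0]
    P=np.array([ray(n,p+0.,130)[:2] for p in c])
    cam=np.array(manip.camera_params(n)['extrinsics'])[:2,3];x=[444,53,33]
    u=(x[:2]-cam);u/=np.linalg.norm(u);P=P[(P-[444,53])@u>-5]
    x=least_squares(lambda v:np.hypot(*(P-v[:2]).T)-v[2],x,loss='soft_l1').x;print(n,'small',x.round(1))
# knob at start pictures
for n,f,c0 in(('top','t0.png',(345,163)),('scene','s0.png',(166,255))):
    h=cv2.cvtColor(cv2.imread('pics/'+f),cv2.COLOR_BGR2HSV); m=cv2.inRange(h,(3,120,150),(20,255,255)); w=np.zeros_like(m);cv2.circle(w,c0,15,255,-1)
    ys,xs=np.nonzero(m&w); print(n,'knob px',xs.min(),xs.max(),ys.min(),ys.max(),'mean',xs.mean().round(1),ys.mean().round(1),[ray(n,(xs.mean(),ys.mean()),z)[:2].round(1) for z in(19,32)])
```

```text
[ 617.2 -269.2  201.5]
[211 230]
top small [443.5  51.7  32.5]
scene small [446.9  51.8  31.9]
top knob px 344 351 159 166 mean 347.5 162.6 [array([ 619.4, -267.5]), array([ 616.6, -263.9])]
scene knob px 161 168 249 255 mean 164.5 251.8 [array([ 606.4, -263.4]), array([ 618. , -263.7])]
```

View pics/m5.png

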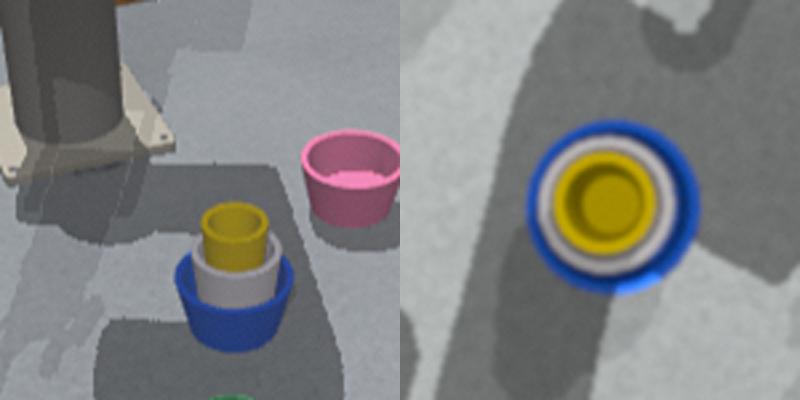

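Yellow is nested concentric and level: in the top panel yellow, white and blue rings share a centre near (607,205). The cover knob is at about (617.5, −264).

carry_out(rotation=[[0,0,0],[0,0,0],[0,0,0],[0,0,0],[0,0,0],[0,0,0],[0,0,0],[0,0,0]], linear=[[0,0,-0.02],[0,0,-0.03],[0,0,-0.03],[0,0,-0.03],[0,0,-0.03],[0,0,0],[0,0,0],[0,0,0]], gripper=[0,0,0,0,0,0,0,0])

```text
time: 15.63
tool_pos: [618.8, -263.8, 64.4]
tcp_rot: [-1.572, 0.001, 1.571]
contact_force: [-0.1, -0.2, 0.2]
grip_width: 42.6
```

carry_out(rotation=[[0,0,0],[0,0,0],[0,0,0],[0,0,0],[0,0,0],[0,0,0],[0,0,0]], linear=[[-0.001,0,-0.015],[0,0,-0.015],[0,0,-0.012],[0,0,-0.006],[0,0,-0.004],[0,0,0],[0,0,0]], gripper=[0,0,0,0,0,0,0])

```text
time: 16.22
tool_pos: [616.8, -263.5, 10.1]
tcp_rot: [-1.57, -0.0, 1.571]
contact_force: [-0.1, 0.3, -0.7]
grip_width: 42.8
```

carry_out(rotation=[[0,0,0],[0,0,0],[0,0,0],[0,0,0],[0,0,0],[0,0,0]], linear=[[0,0,0],[0,0,0],[0,0,0],[0,0,0],[0,0,0],[0,0,0]], gripper=[0.3,0.5,0.7,0.7,0.7,0.7])

```text
time: 16.72
tool_pos: [617.6, -263.9, 11.4]
tcp_rot: [-1.572, 0.001, 1.571]
contact_force: [-0.0, 0.3, 5.6]
grip_width: 15.7
```

carry_out(rotation=[[0,0,0],[0,0,0],[0,0,0],[0,0,0]], linear=[[0,0,0],[0,0,0],[0,0,0],[0,0,0]], gripper=[0.9,0.9,0.9,0.9])

```text
time: 17.05
tool_pos: [617.6, -263.9, 11.4]
tcp_rot: [-1.572, 0.001, 1.571]
contact_force: [-0.0, 0.7, 5.6]
grip_width: 15.7
```

carry_out(rotation=[[0,0,0],[0,0,0],[0,0,0],[0,0,0],[0,0,0],[0,0,0],[0,0,0]], linear=[[0,0,0.005],[0,0,0.01],[0,0,0.01],[0,0,0.01],[0,0,0.005],[0,0,0],[0,0,0]], gripper=[0.9,0.9,0.9,0.9,0.9,0.9,0.9])

```text
time: 17.63
tool_pos: [617.3, -263.8, 51.2]
tcp_rot: [-1.572, 0.001, 1.571]
contact_force: [0.1, -0.6, -1.6]
grip_width: 15.9
```

Run:
```python
from h import *
a=shot('scene','s6.png')
cv2.imwrite('pics/m6.png',cv2.resize(a[160:310,90:290],(800,600),interpolation=cv2.INTER_CUBIC))
```

```text
(no output)
```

View pics/m6.png

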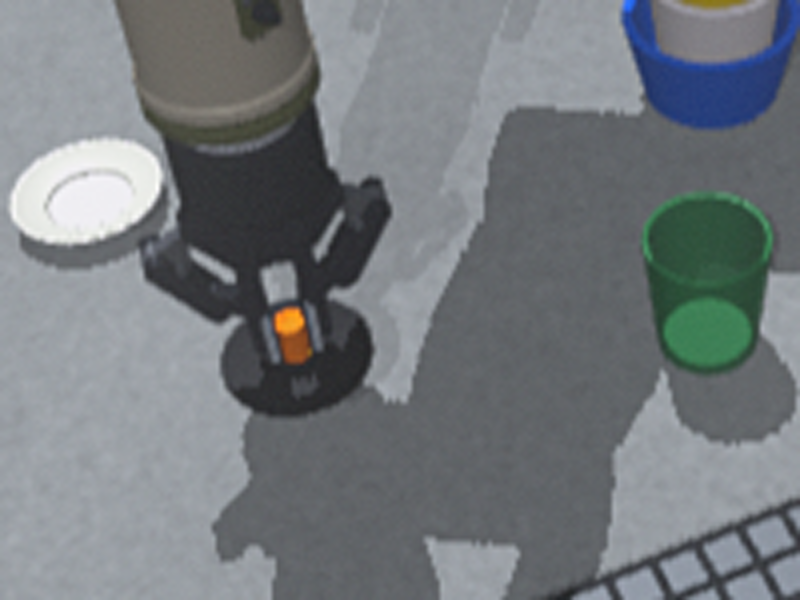

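The cover is lifted by its knob (knob at 293,335 in the crop) and its disc looks level. The 15.9 mm width is a bit below 18, so I'll check the centring over the tub.

carry_out(rotation=[[0,0,0],[0,0,0],[0,0,0],[0,0,0],[0,0,0],[0,0,0],[0,0,0],[0,0,0],[0,0,0],[0,0,0],[0,0,0],[0,0,0],[0,0,0],[0,0,0],[0,0,0],[0,0,0],[0,0,0],[0,0,0],[0,0,0],[0,0,0]], linear=[[0,0,0.015],[0,0,0.025],[0,0,0.025],[0,0,0.025],[0,0,0.025],[0,0,0.01],[-0.006,0.01,0],[-0.012,0.022,0],[-0.016,0.03,0],[-0.018,0.032,0],[-0.018,0.032,0],[-0.018,0.032,0],[-0.018,0.032,0],[-0.018,0.032,0],[-0.018,0.032,0],[-0.017,0.032,0],[-0.01,0.02,0],[-0.004,0.01,0],[0,0,0],[0,0,0]], gripper=[0.9,0.9,0.9,0.9,0.9,0.9,0.9,0.9,0.9,0.9,0.9,0.9,0.9,0.9,0.9,0.9,0.9,0.9,0.9,0.9])

```text
time: 19.35
tool_pos: [444.0, 52.4, 175.3]
tcp_rot: [-1.571, 0.001, 1.572]
contact_force: [1.0, 0.5, -1.3]
grip_width: 15.7
```

Run:
```python
from h import *
a=shot('scene','s7.png');b=shot('top','t7.png')
t=manip.observe()['tool_pos']; print(np.round(t,1)); z=t[2]-11.4+6
A=cv2.resize(a[60:210,180:330],(400,400),interpolation=cv2.INTER_CUBIC)
g=proj('top',[t[0],t[1],z]).astype(int); print(g)
B=cv2.resize(b[g[1]-60:g[1]+60,g[0]-60:g[0]+60],(400,400),interpolation=cv2.INTER_CUBIC)
cv2.imwrite('pics/m7.png',np.hstack([A,B]))
```

```text
[444.3  51.5 175.3]
[210 229]
```

View pics/m7.png

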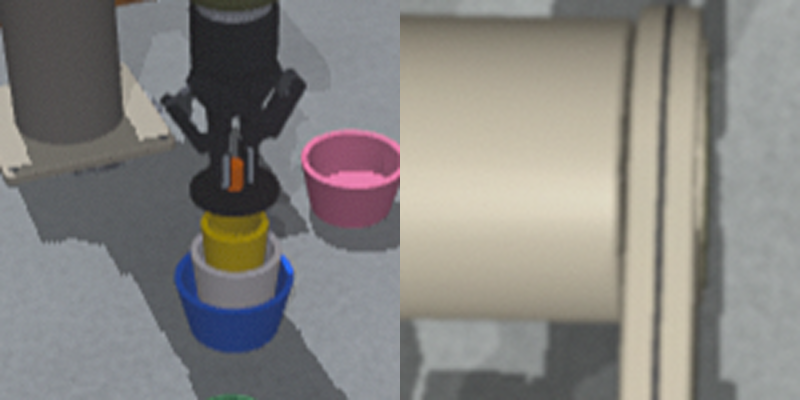

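Run:
```python
from h import *
f=lambda x,y:(x*.375+180-.3,y*.375+60-.3)
for p in((190,189),(280,189),(235,213),(235,189)): print(p,ray('scene',f(*p),168)[:2].round(1))
a=cv2.imread('pics/s7.png'); m=cv2.inRange(cv2.cvtColor(a,cv2.COLOR_BGR2HSV),(0,0,0),(180,255,75)); m[:132]=0;m[150:]=0;m[:,:245]=0;m[:,290:]=0
c=max(cv2.findContours(m,0,cv2.CHAIN_APPROX_NONE)[0],key=cv2.contourArea)[:,0]; c=c[c[:,1]>132]
P=np.array([ray('scene',p+0.,165)[:2] for p in c])
x=least_squares(lambda v:np.hypot(*(P-v).T)-42,[444,52],loss='soft_l1');print(len(P),x.x.round(1),np.abs(x.fun).mean().round(1))
```

```text
(190, 189) [431.7  13.9]
(280, 189) [463.2  91.3]
(235, 213) [482.9  38.6]
(235, 189) [447.5  52.6]
36 [442.9  53.9] 1.0
```

Centred within ~2 mm of the yellow rim in the scene view, so I lower it.

carry_out(rotation=[[0,0,0],[0,0,0],[0,0,0],[0,0,0],[0,0,0],[0,0,0],[0,0,0]], linear=[[0,0,-0.008],[0,0,-0.01],[0,0,-0.008],[0,0,-0.003],[0,0,-0.002],[0,0,0],[0,0,0]], gripper=[0.9,0.9,0.9,0.9,0.9,0.9,0.9])

```text
time: 20.03
tool_pos: [443.8, 52.4, 144.3]
tcp_rot: [-1.571, -0.0, 1.571]
contact_force: [-0.2, -0.7, -1.0]
grip_width: 15.4
```

carry_out(rotation=[[0,0,0],[0,0,0],[0,0,0],[0,0,0]], linear=[[0,0,-0.001],[0,0,-0.001],[0,0,0],[0,0,0]], gripper=[0.9,0.9,0.9,0.9])

```text
time: 20.37
tool_pos: [443.9, 52.5, 142.5]
tcp_rot: [-1.571, 0.0, 1.571]
contact_force: [0.6, 0.3, -0.5]
grip_width: 15.5
```

carry_out(rotation=[[0,0,0],[0,0,0],[0,0,0],[0,0,0]], linear=[[0,0,-0.001],[0,0,-0.0005],[0,0,0],[0,0,0]], gripper=[0.9,0.9,0.9,0.9])

```text
time: 20.7
tool_pos: [444.5, 52.5, 142.0]
tcp_rot: [-1.573, 0.0, 1.571]
contact_force: [-2.2, 0.1, 6.1]
grip_width: 16.0
```

Contact. I release, lift and retreat.

carry_out(rotation=[[0,0,0],[0,0,0],[0,0,0],[0,0,0],[0,0,0],[0,0,0],[0,0,0],[0,0,0],[0,0,0],[0,0,0],[0,0,0],[0,0,0],[0,0,0],[0,0,0],[0,0,0],[0,0,0],[0,0,0]], linear=[[0,0,0],[0,0,0],[0,0,0],[0,0,0],[0,0,0.01],[0,0,0.02],[0,0,0.03],[0,0,0.03],[0,0.03,0],[0,0.035,0],[0,0.035,0],[0,0.035,0],[0,0.035,0],[0,0.035,0],[0,0.03,0],[0,0,0],[0,0,0]], gripper=[0.5,0.3,0.1,0,0,0,0,0,0,0,0,0,0,0,0,0,0])

```text
time: 22.12
tool_pos: [443.4, 288.8, 231.1]
tcp_rot: [-1.571, 0.0, 1.574]
contact_force: [-0.4, -0.3, -0.1]
grip_width: 42.6
```

Run:
```python
from h import *
a=shot('scene','s8.png');b=shot('top','t8.png')
A=cv2.resize(a[60:210,180:330],(400,400),interpolation=cv2.INTER_CUBIC)
g=proj('top',[444,53,130]).astype(int)
B=cv2.resize(b[g[1]-60:g[1]+60,g[0]-60:g[0]+60],(400,400),interpolation=cv2.INTER_CUBIC)
cv2.imwrite('pics/m8.png',np.hstack([A,B]))
for n,im in(('top',b),('scene',a)): print(n,fit(n,im,'cover',(444,53),z=136,win=32),fit(n,im,'large',(444,51),win=42))
```

```text
top [443.7  50.9  41.   64. ] [443.2  52.   58.1  83. ]
scene [451.4  50.1  43.9  36. ] [443.8  51.9  56.2 104. ]
```

View pics/m8.png

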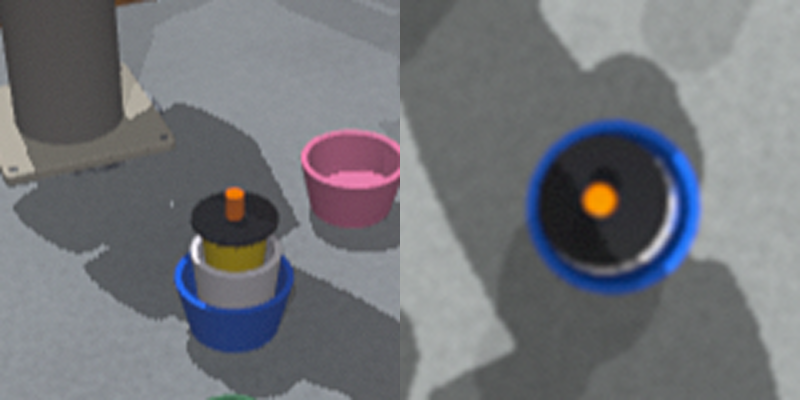

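The cover lies level and centred on yellow. Its top-view fit of (443.7, 50.9) compares with the small tub at (443.5, 51.7), and the knob shows at (600,200) in the top panel. I hand it in.

```bash
python3 -c "
from bench import manip
print(manip.hand_in())"
```

```text
the job is handed in; nothing more can be done
None
```

The three tubs are nested and the cover is on, handed in at about 22 s; no verdict came back. I pinched the medium and small tubs at the rim and lowered each until light contact (about 5 N). I then laid the cover on the small tub by its knob in the same way.

**Last checks:**
- **Tubs:** both views show them upright and fully down. The top view puts the large tub at (443.2, 52.0) mm, against about (443, 51.5) at the start. The medium was at (443.9, 53.6) when placed and the small at (443.5, 51.7) after nesting.
- **Cover:** it looks flat, and the top view puts it at (443.7, 50.9), about 1 mm off the small tub's axis.
- **Clear:** the arm is raised and well away from the stack. I never approached the jar, beaker or dish, but did not measure them again at the end.

**Disagreements:**
- The scene camera put the cover at x = 451.4, about 8 mm from the top view. I trust the top view because the scene fit came out oversized and the knob was in the way.
- The grip on the 18 mm knob read 15.4–16.0 mm, but the cover held level and landed centred.

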